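Re-index a clamped pump head

TASK

The pump head on the grey swivel stand is clamped by the screw with the red-knobbed lever. Back the screw off only just enough to free the head (its brass nose must never lift more than 1.5 mm clear of the flange), push the head round until its red-tipped outlet stub points straight at the yellow-capped index post, then screw the clamp down firmly home again. Never force the head round while it is clamped, and do not disturb the loose parts around it.

Things in the scene. Friction and masses are not known exactly. Their poses are not given: they have to be found in the camera images.
- stand: fixed grey plate 300 x 270 x 10 mm on the bench, with a bearing in the middle and on its -y side a steel bridge (top 105 mm above the bench) carrying the clamp screw. Origin: on the pump head's turning axis, at bench height. z up. The clamp screw's axis is vertical, 50 mm from the origin along the stand's -y
- pump: pump head turning about the vertical axis through its origin: aluminium flange 128 mm diameter, 15 mm thick, origin at the flange's top face (55 mm above the bench, +/- 1.7 mm); grey body 56 mm diameter rises 60 mm above it; outlet stub along its own +x. Freed, it turns against 0.12 N m of bearing drag plus roughly 0.025 N m per newton of clamping force, and stays where it is left
- stub_tip (a point): centre of the red end of the outlet stub, 105 mm from the turning axis, 95 mm above the bench. The stub is a straight level bar, 15 mm diameter, free from 28 mm to 105 mm from the axis, and may be pushed from either side. Freed, it moves with about 1.5 N pushed near its end; still clamped it resists more than 8 N there
- nose: brass ball nose, 18 mm diameter, at the lower end of the clamp screw, bearing on the flange's top face 50 mm from the pump's axis. Origin: its lowest point. It is sprung: clamping force grows by some 20 N per mm that the screw goes down after touching; 60 N or more (over 3.7 mm past touching) is tight, 100 N is plenty
- hub (a point): centre of the clamp lever's hub (24 mm diameter, 30 mm tall) on the screw's vertical axis, at the lever bar's height, 138 to 147 mm above the bench. Running free, the lever takes 0.55 N m (9 N pushed 62 mm from the axis); tightening, the torque rises steadily, by 0.36 N m per 100 N of clamping force: firmly home is 0.9 N m (15 N at 62 mm)
- knob (a point): centre of the red ball knob (22 mm diameter) on the end of the level lever bar (12 mm diameter), 78 mm from the hub's axis, at hub height. The bar may be pushed from either side. Clockwise from above tightens (3.6 mm down per rad), anticlockwise backs off; it stays where left. At the start it is tight by an unknown amount: free after 0.45 to 1.6 rad of backing off
- post_yellow_top (a point): centre of the top of the yellow-capped index post, fixed on the stand's plate, 58 mm above the bench, about 115 to 148 mm from the pump's axis; the target direction. It is lower than the stub, which passes over it
- post_blue_top (a point): the same of the blue-capped post (not the target)
- cap_nut: brass cap nut, 26 mm across, 24 mm tall, standing on the stand's plate on the side away from the clamp; origin under its centre; a bystander
- union_nut: steel union nut, 28 mm across, 20 mm tall, standing on the stand's plate; origin under its centre; a bystander
- injector_a: fuel injector lying on the bench, 175 mm long, 30 mm thick; origin under its middle block; a bystander
- injector_b: second fuel injector, like injector_a; a bystander
- spanner: steel spanner lying on the bench; a bystander
- oil_bottle: red bottle, 40 mm diameter, 120 mm tall, standing on the bench; a bystander
- pot: clear open cup, 70 mm diameter, 50 mm tall; a bystander

How it is judged:
By the outcome, as a careful person would: the job done as asked, in the order asked, and still so for the second after the job is handed in, with the robot touching nothing.
It also fails if it takes over 72 s, if anything falls off the work surface, if the arm or the gripper's body presses on something with over 40 N, if the wrist force passes 120 N, or if a joint passes its speed limit or range.

ROBOT

A 6-joint arm with a two-finger parallel gripper is mounted at the origin on the work surface. World frame = base frame: x ahead of the robot, y to its left, z up, the work surface at z = 0. Lengths are in mm, angles in rad, forces in N, time in s.
With the tool pointing down it reaches from about 400 to 925 mm from the base axis. Payload 12.5 kg.
Tool frame: the origin (TCP) lies at the centre of the arm's flange, where the gripper is bolted on; the fingertips stand 190 mm ahead of it and the grasp point (between the pads) lies 171 mm ahead of it; z points along the fingers, y is the line along which they close (so a half turn about z gives the same grasp; the last joint's range is limited). The gripper opens to 95 mm and grips with 3 to 60 N. Pads are 20 mm wide; open, the fingers measure 119 mm over their backs; the gripper's body (75 mm by 180 mm) begins 59 mm behind the grasp point.
Start: joints at [1.182, 0.491, 1.559, -0, 1.092, -0.106], TCP at [174.379, 600.181, 404.761] pointing down, gripper open.
Joint ranges: [-3.1, 3.1], [-0.84, 2.19], [0.05, 2.79], [-1.13, 4.28], [0.06, 2.93], [-2.69, 2.69]. Speed limits (rad/s): [2.22, 2.22, 2.79, 3.14, 3.14, 3.14].

INTERFACE

Orientations are given as [roll, pitch, yaw] about the fixed x, y, z axes, in that order (R = Rz(yaw) Ry(pitch) Rx(roll)).
In Python, from cell import env, read_camera, search_frame, cut_out gives the robot as it stands. The module is installed in compiled form; this text tells all that it offers.
- The arm moves only by the tool move_arm, never from a script. Its argument "commands" is a list of rows, each a list of 3 entries, a list of its own where there are three numbers: the shift along the world's x, y, z normalised to -1 to 1, where 1 is 0.03 m, then the turn about the world's z normalised to -1 to 1, where 1 is 0.08 rad, then the opening, from -1 (shut) to 1 (fully open), so that 0 is half open. A call has 1 to 20 rows; each row shifts and turns the commanded pose from where the row before left it; what a row does not reach is not made up. A row lasts 1/12 s, in which the tool goes at most 41.7 mm and 7.16 degrees, less where a joint would pass 70% of its speed; a pose out of reach is approached as far as the arm can. A call with a number of a shift or a turn outside -1 to 1 is refused whole. A call with a gripper value outside its range is refused whole. The fingers move at their own pace and stop on an object; the grip force is fixed at half the most. Time passes only in rows, so rows that do not move let the fingers close. It gives the time, the measured TCP pose, the force, the opening and the grip force at its end, in the units of the state.
- env.state(): the state, without advancing time (a new reading comes with each control period).
- read_camera(name): name is "side" or "top" or "wrist"; returns a dict with "image" (400x640x3 uint8, red, green, blue), "fx", "fy", "cx", "cy" (pixels), "rvec" (rotation vector, rad) and "tvec" (3), from world to camera coordinates, as OpenCV has them. Camera axes: x right, y down, z forward; pixel columns grow to the right and rows downward; lengths in mm; the calibration is good to about 2 mm. A picture is of the moment at which its call begins. There is no depth.
- env.job_done(): hands the job in; it is judged then, once.
Trained networks look in a picture, given as the dict that the camera call returned (one of the last four; its "shot" number tells which), for a name from the list of things; names that differ only in an ending like _2 or _b are one class to them, and where a whole thing is asked for, a point or a joint stands for the part that bears it (a point fixed in the world has none). Each returns a list of dicts, best first, with "confidence" (0 to 1); they miss things now and then, are a little off and sometimes report something else, mostly with a low value. They report only what shows in the picture. A call takes as long as a camera call.
- search_frame(thing, picture): "at" ([column, row] in pixels, amid what is visible of it).
- cut_out(thing, picture): "region" (400x640 bool, what is visible of it) and "at" ([column, row] in pixels, amid what is visible of it).
The state is a dict: "t": time; "joints": joint angles; "qvel": joint speeds; "tau": joint torques, N m; "eef_pos": TCP position; "tcp_rot": TCP orientation; "ft_force": force on the tool from outside, world axes, zero at the start; "moment": the same for the moment, N m; "opening": opening from 0.0 (shut) to 1.0 (fully open); "grip_force": force on a finger pad.
Only numpy, scipy, OpenCV 4.12 (cv2) and the standard library are available. Lean on these libraries where they do the work, as an engineer would, in place of code of your own. Each camera call takes 0.05 s, during which the arm holds its last target. There are 200 camera calls.

## Working session

There is one attempt and no reset: what is moved stays moved. The work goes in short steps, Python scripts to look and compute and a tool call to move; the robot and the scene stay as the last step left them, time stands still between calls to the robot, and variables do not carry over. Pictures are saved under pics/ and viewed, at most 10 in all, crops included, and the job is handed in when it is done.

Besides the shell and the picture viewer there is one more tool, called after "Request:" by a JSON object that holds its "op" and its "data", one argument or row to a line. move_arm: Moves the arm, as the interface text tells. Its arguments: {"type":"object","properties":{"commands":{"type":"array","items":{"type":"array"}}},"required":["commands"]}

```bash
mkdir -p pics
cat > h.py <<'E'
import numpy as np, cv2
from cell import env, read_camera, search_frame, cut_out
def P(c):
    R=cv2.Rodrigues(np.array(c["rvec"],float))[0]; return R,np.array(c["tvec"],float).ravel()
def onz(c,uv,z):
    R,t=P(c); d=R.T@np.array([(uv[0]-c["cx"])/c["fx"],(uv[1]-c["cy"])/c["fy"],1]); o=-R.T@t
    return (o+d*(z-o[2])/d[2]).round(1)
def tri(cs,uvs):
    A=[];b=[]
    for c,uv in zip(cs,uvs):
        R,t=P(c); d=R.T@np.array([(uv[0]-c["cx"])/c["fx"],(uv[1]-c["cy"])/c["fy"],1]); d/=np.linalg.norm(d)
        M=np.eye(3)-np.outer(d,d); A.append(M); b.append(M@(-R.T@t))
    return np.linalg.lstsq(np.vstack(A),np.hstack(b),rcond=None)[0].round(1)
def proj(c,p):
    R,t=P(c); q=R@np.array(p,float)+t; return (c["fx"]*q[0]/q[2]+c["cx"],c["fy"]*q[1]/q[2]+c["cy"])
def save(c,n,crop=None):
    im=c["image"][:,:,::-1]
    if crop: x,y,w,h=crop; im=cv2.resize(im[y:y+h,x:x+w],None,fx=3,fy=3,interpolation=cv2.INTER_CUBIC)
    cv2.imwrite("pics/%s.png"%n,im)
E
python3 - <<'E'
from h import *
cs={n:read_camera(n) for n in("side","top","wrist")}
for n,c in cs.items():
    R,t=P(c); print(n,(-R.T@t).round(0),R[2].round(2),c["fx"])
    for k in("pump","stub_tip","nose","hub","knob","post_yellow_top","post_blue_top","cap_nut","union_nut","oil_bottle","pot","injector_a","spanner"):
        print(n,k,[(np.round(d["at"],1).tolist(),round(d["confidence"],2)) for d in search_frame(k,c)[:2]])
save(cs["top"],"top0");save(cs["side"],"side0")
print(env.state())
E
```

```text
side [-227. -749. 1005.] [ 0.55  0.53 -0.64] 492.06367605564526
side pump [([344.5, 216.8], 0.82)]
side stub_tip [([343.9, 215.3], 0.71)]
side nose [([458.0, 334.3], 0.74)]
side hub [([359.0, 209.2], 0.76)]
side knob [([359.8, 208.9], 0.5)]
side post_yellow_top [([347.6, 189.0], 0.62)]
side post_blue_top []
side cap_nut [([327.0, 203.1], 0.53), ([358.4, 207.7], 0.53)]
side union_nut []
side oil_bottle [([459.2, 333.1], 0.75), ([324.1, 202.5], 0.15)]
side pot [([382.4, 321.7], 0.65), ([350.8, 192.5], 0.59)]
side injector_a [([243.7, 146.1], 0.71), ([196.4, 165.3], 0.55)]
side spanner [([440.3, 294.0], 0.87)]
top [ 233.  -26. 1561.] [ 0.21  0.01 -0.98] 452.32756758008964
top pump [([352.0, 203.7], 0.92)]
top stub_tip [([349.9, 204.6], 0.79)]
top nose [([185.5, 223.3], 0.51)]
top hub [([374.0, 209.8], 0.43)]
top knob [([374.0, 208.9], 0.71)]
top post_yellow_top [([327.0, 171.9], 0.41)]
top post_blue_top [([320.1, 221.0], 0.63), ([351.2, 203.8], 0.55)]
top cap_nut [([319.1, 199.1], 0.49)]
top union_nut [([355.9, 175.7], 0.53)]
top oil_bottle [([481.8, 245.1], 0.79), ([352.0, 205.2], 0.54
[... 413 characters left out ...]
t spanner []
{'t': 2.1, 'joints': array([ 1.18239807e+00,  4.90900390e-01,  1.55890414e+00, -1.00969755e-07,
        1.09172582e+00, -1.05559899e-01]), 'qvel': array([-1.00334115e-03, -1.63256853e-03,  1.33622448e-04, -3.15028212e-05,
        4.25502993e-04, -6.82223982e-04]), 'tau': array([-2.03652471e-04, -6.12461543e+01, -2.58427566e+01,  6.93337340e-02,
        4.45688143e-02, -5.41998779e-08]), 'eef_pos': array([174.37930101, 600.17716885, 404.75927032]), 'tcp_rot': array([3.14153071e+00, 6.65301315e-06, 2.85875434e+00]), 'ft_force': array([-0.94380059,  0.32970934, -0.45651331]), 'moment': array([ 0.01907114,  0.04869206, -0.09641953]), 'grip_force': 0.0, 'opening': 0.9981147636797107}
```

View crops.

Run:
```python
import cv2
a=cv2.imread("pics/top0.png")[140:280,270:450];b=cv2.imread("pics/side0.png")[140:280,270:450]
cv2.imwrite("pics/both.png",cv2.resize(cv2.hconcat([a[:, :],b]),None,fx=2.2,fy=2.2,interpolation=cv2.INTER_CUBIC))
cv2.imwrite("pics/t.png",cv2.resize(a,None,fx=4.2,fy=4.2,interpolation=cv2.INTER_CUBIC))
cv2.imwrite("pics/s.png",cv2.resize(b,None,fx=4.2,fy=4.2,interpolation=cv2.INTER_CUBIC))
```

```text
(no output)
```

View pics/t.png

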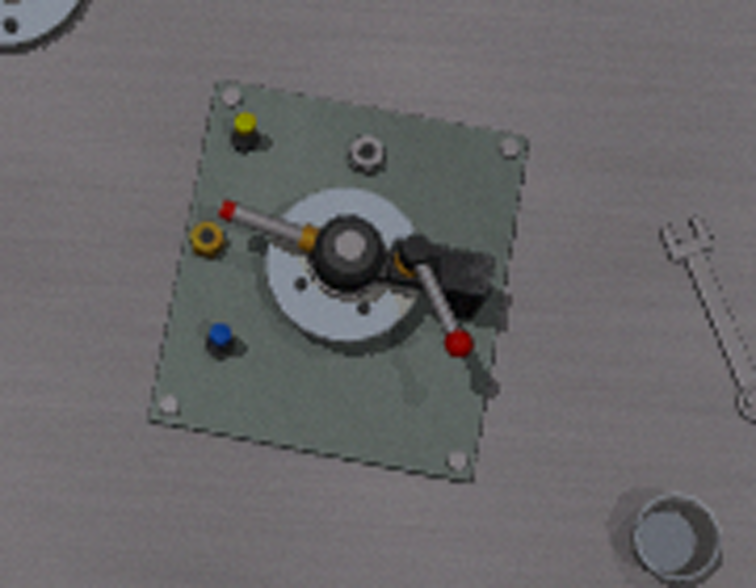

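View pics/s.png

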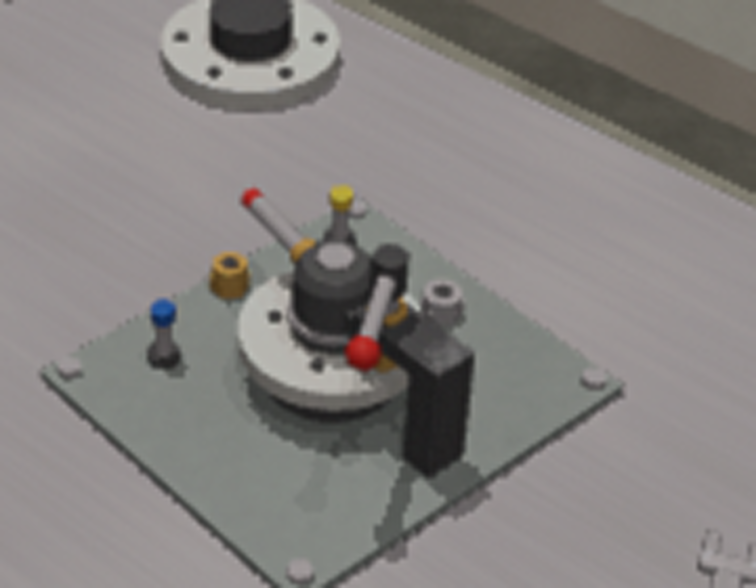

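View pics/top0.png

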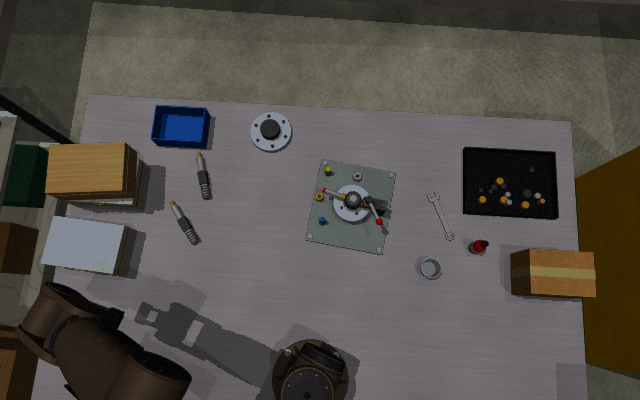

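```bash
cat > look.py <<'E'
from h import *
def blobs(c,box):
    x,y,w,h=box; hsv=cv2.cvtColor(c["image"],cv2.COLOR_RGB2HSV)
    out={}
    for n,(lo,hi) in dict(red=(170,8),yel=(25,35),blu=(100,120)).items():
        H=hsv[...,0]; m=((H>=lo)|(H<=hi)) if lo>hi else ((H>=lo)&(H<=hi))
        m=m&(hsv[...,1]>150)&(hsv[...,2]>80); k=np.zeros(m.shape,bool); k[y:y+h,x:x+w]=1
        N,l,s,ce=cv2.connectedComponentsWithStats((m&k).astype(np.uint8),connectivity=8)
        out[n]=[(int(s[i,4]),ce[i].round(2).tolist()) for i in range(1,N) if s[i,4]>=3]
    return out
E
python3 - <<'E'
from look import *
t=read_camera("top");s=read_camera("side")
print(blobs(t,(270,140,180,110)));print(blobs(s,(270,140,180,110)))
f=lambda p:(p[0]/4.2+270,p[1]/4.2+140)
cor=[onz(t,f(p),10)[:2] for p in[(213,80),(530,135),(474,481),(150,421)]];print("corners",cor,np.mean(cor,0))
cor2=[onz(s,f(p),10)[:2] for p in[(625,388),(40,372)]];print("side cor",cor2)
print("body top",onz(t,f((350,244)),115), "side",onz(s,f((337,258)),115))
print("hub",tri([t,s],[f((415,246)),f((391,257))]), onz(t,f((415,246)),157))
for n,a,b,z in [("tip",(228,210),(252,197),95),("knob",(459,343),(364,351),142),("yel",(245,122),(342,195),58),("blue",(220,333),(163,311),58),("cap",(208,238),(230,270),20),("union",(367,153),(443,295),20)]:
    print(n,tri([t,s],[f(a),f(b)]),onz(t,f(a),z),onz(s,f(b),z))
E
```

```text
{'red': [(12, [323.75, 189.42]), (30, [378.67, 221.2])], 'yel': [(17, [327.88, 168.59])], 'blu': [(21, [322.0, 219.0])]}
{'red': [(8, [328.88, 186.25]), (55, [355.93, 223.47])], 'yel': [(13, [350.69, 186.0])], 'blu': [(21, [308.29, 213.9])]}
corners [array([744.3,   9.5]), array([ 711.7, -262.3]), array([ 414.9, -224.1]), array([448.1,  43.2])] [ 579.75  -108.425]
side cor [array([ 712.5, -259.8]), array([451. ,  46.9])]
body top [ 582.  -108.1  115. ] side [ 587.6 -102.6  115. ]
hub [ 574.3 -155.6  154.9] [ 573.3 -155.   157. ]
tip [605.8 -11.  105.9] [608.8 -11.   95. ] [615.8  -2.   95. ]
knob [ 503.2 -192.6  146.3] [ 503.4 -192.6  142. ] [ 507.5 -190.3  142. ]
yel [693.2 -20.4  60.7] [693.9 -20.2  58. ] [696.1 -18.4  58. ]
blue [515.9 -10.4  59. ] [515.9 -10.3  58. ] [516.8  -9.7  58. ]
cap [599.9   4.5  33.6] [603.   5.  20.] [611.7  14.9  20. ]
union [ 681.2 -123.8   33.6] [ 684.6 -124.1   20. ] [ 694.7 -115.5   20. ]
```

Request:
{"op": "move_arm", "data": {
  "commands": [
    [[0.9, -0.7, 0], -0.96, 1],
    [[0.9, -0.7, 0], -0.96, 1],
    [[0.9, -0.7, 0], -0.96, 1],
    [[0.9, -0.7, 0], -0.96, 1],
    [[0.9, -0.7, 0], -0.96, 1],
    [[0.9, -0.7, 0], -0.96, 1],
    [[0.9, -0.7, 0], -0.96, 1],
    [[0.9, -0.7, 0], -0.96, 1],
    [[0.9, -0.7, 0], -0.96, 1],
    [[0.9, -0.7, 0], -0.96, 1],
    [[0.9, -0.7, 0], -0.96, 1],
    [[0.9, -0.7, 0], -0.96, 1],
    [[0.9, -0.7, 0], -0.96, 1],
    [[0.9, -0.7, 0], -0.96, 1]
  ]
}}

```text
t: 3.37
eef_pos: [553.6, 304.9, 404.9]
tcp_rot: [3.141, -0.0, 1.78]
ft_force: [1.0, 1.3, 1.7]
opening: 1.002
grip_force: 0.0
```

Request:
{"op": "move_arm", "data": {
  "commands": [
    [[0, -0.95, 0], -0.96, 1],
    [[0, -0.95, 0], -0.96, 1],
    [[0, -0.95, 0], -0.96, 1],
    [[0, -0.95, 0], -0.96, 1],
    [[0, -0.95, 0], -0.96, 1],
    [[0, -0.95, 0], -0.96, 1],
    [[0, -0.95, 0], -0.96, 1],
    [[0, -0.95, 0], -0.96, 1],
    [[0, -0.95, 0], -0.96, 1],
    [[0, -0.95, 0], -0.96, 1],
    [[0, -0.95, 0], -0.96, 1],
    [[0, -0.95, 0], -0.96, 1],
    [[0, -0.95, 0], -0.96, 1],
    [[0, -0.95, 0], -0.96, 1],
    [[0, -0.95, 0], -0.96, 0],
    [[-0.4, -0.95, 0], -0.96, 0],
    [[-0.4, -0.95, 0], -0.96, 0],
    [[0, 0, 0], 0, 0],
    [[0, 0, 0], 0, 0]
  ]
}}

```text
t: 4.95
eef_pos: [527.9, -179.5, 404.8]
tcp_rot: [3.142, -0.0, 0.476]
ft_force: [-0.9, 0.3, 0.5]
opening: 0.706
grip_force: 0.0
```

Run:
```python
from look import *
s=env.state();print(s["t"],s["eef_pos"],s["tcp_rot"],s["ft_force"],s["moment"],s["opening"])
c=read_camera("wrist");cv2.imwrite("pics/w1.png",c["image"][:,:,::-1])
print(blobs(c,(0,0,640,400)))
```

```text
4.95 [ 527.93405257 -179.53630729  404.79218741] [ 3.14152361e+00 -5.56433751e-05  4.75749605e-01] [-0.85373438  0.30038116  0.52632574] [-0.07348204  0.16249347  0.00375195] 0.7063317578318171
{'red': [(174, [185.54, 23.02]), (349, [320.7, 237.72])], 'yel': [], 'blu': [(172, [172.73, 124.31])]}
```

View pics/w1.png

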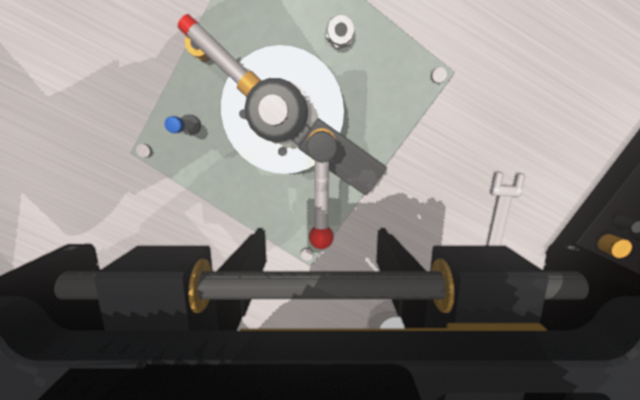

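Run:
```python
from look import *
c=read_camera("wrist")
R,t=P(c)
hub=onz(c,(322,147),157);ax=onz(c,(273,110),115);kn=onz(c,(320.7,237),142);tip=onz(c,(185.5,23),95);bl=onz(c,(172.7,124.3),58)
print("cam",-R.T@t,"ax",ax,"hub",hub,"knob",kn,"tip",tip,"blue",bl)
a=lambda p,o:(np.degrees(np.arctan2(p[1]-o[1],p[0]-o[0])).round(1),np.hypot(*(p-o)[:2]).round(1))
print(a(kn,hub),a(tip,ax),a(hub,ax),a(bl,ax))
```

```text
cam [ 591.89832961 -145.94029784  385.17486077] ax [ 583.2 -104.   115. ] hub [ 577.4 -154.2  157. ] knob [ 508.1 -188.9  142. ] tip [612.9  -3.5  95. ] blue [519.8  -7.4  58. ]
(np.float64(-153.4), np.float64(77.5)) (np.float64(73.5), np.float64(104.8)) (np.float64(-96.6), np.float64(50.5)) (np.float64(123.3), np.float64(115.5))
```

Request:
{"op": "move_arm", "data": {
  "commands": [
    [[0.1, 0.05, -0.7], 0, 0],
    [[0, 0, -0.7], 0, 0],
    [[0, 0, -0.7], 0, 0],
    [[0, 0, -0.7], 0, 0],
    [[0, 0, -0.13], 0, -0.6],
    [[0, 0, 0], 0, -0.6],
    [[0, 0, 0], 0, -0.6],
    [[0, 0, 0], 0, -0.6],
    [[0, 0, 0], 0, -0.6],
    [[0, 0, 0], 0, -0.6],
    [[0, 0, 0], 0, -0.6]
  ]
}}

```text
t: 5.97
eef_pos: [531.4, -176.8, 317.5]
tcp_rot: [3.141, -0.001, 0.478]
ft_force: [-0.2, 0.4, -0.0]
opening: 0.201
grip_force: 0.0
```

Run:
```python
from look import *
s=env.state();print(s["t"],s["eef_pos"],s["tcp_rot"],s["ft_force"],s["moment"],s["opening"])
c=read_camera("wrist");cv2.imwrite("pics/w2.png",c["image"][:,:,::-1])
print(blobs(c,(0,0,640,400)))
```

```text
5.9667 [ 531.38723193 -176.81231491  317.46958027] [ 3.14074403e+00 -5.73858372e-04  4.78037239e-01] [-0.18399281  0.402137   -0.00087753] [-0.02043659  0.18374263  0.00601318] 0.20075992261286127
{'red': [(427, [321.77, 305.36])], 'yel': [], 'blu': [(345, [120.54, 129.68])]}
```

View pics/w2.png

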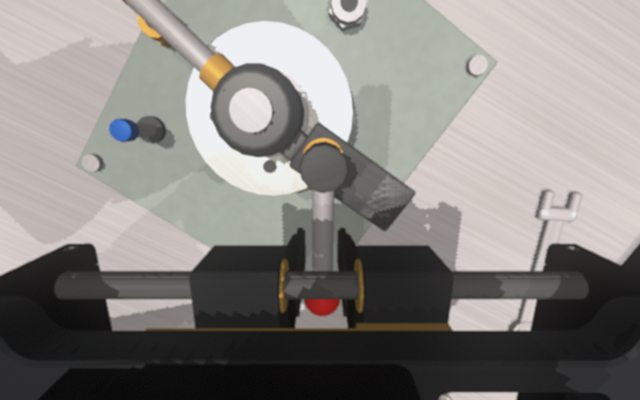

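```bash
cat > arc.py <<'E'
import numpy as np,sys
def rows(a0,a1,n,r=51):
    a=np.linspace(a0,a1,n+1);p=r*np.c_[np.cos(a),np.sin(a)]/30
    return [[[round(x,2),round(y,2),0],round((a1-a0)/n/.08,2),-0.6] for x,y in np.diff(p,axis=0)]
if __name__=="__main__":
    for i in range(12):
        a=3.60+.15*i; print(round(a,2),str(rows(a,a+.15,3)))
E
python3 arc.py
```

```text
3.6 [[[np.float64(0.04), np.float64(-0.08), 0], 0.62, -0.6], [[np.float64(0.04), np.float64(-0.07), 0], 0.62, -0.6], [[np.float64(0.05), np.float64(-0.07), 0], 0.62, -0.6]]
3.75 [[[np.float64(0.05), np.float64(-0.07), 0], 0.62, -0.6], [[np.float64(0.05), np.float64(-0.07), 0], 0.62, -0.6], [[np.float64(0.06), np.float64(-0.06), 0], 0.62, -0.6]]
3.9 [[[np.float64(0.06), np.float64(-0.06), 0], 0.62, -0.6], [[np.float64(0.06), np.float64(-0.06), 0], 0.62, -0.6], [[np.float64(0.07), np.float64(-0.05), 0], 0.62, -0.6]]
4.05 [[[np.float64(0.07), np.float64(-0.05), 0], 0.63, -0.6], [[np.float64(0.07), np.float64(-0.05), 0], 0.63, -0.6], [[np.float64(0.07), np.float64(-0.04), 0], 0.63, -0.6]]
4.2 [[[np.float64(0.08), np.float64(-0.04), 0], 0.63, -0.6], [[np.float64(0.08), np.float64(-0.04), 0], 0.63, -0.6], [[np.float64(0.08), np.float64(-0.03), 0], 0.63, -0.6]]
4.35 [[[np.float64(0.08), np.float64(-0.03), 0], 0.63, -0.6], [[np.float64(0.08), np.float64(-0.02), 0], 0.63, -0.6], [[np.float64(0.08), np.float64(-0.02), 0], 0.63, -0.6]]
4.5 [[[np.float64(0.08), np.float64(-0.02), 0], 0.63, -0.6]
[... 265 characters left out ...]
, 0], 0.63, -0.6]]
4.8 [[[np.float64(0.08), np.float64(0.01), 0], 0.63, -0.6], [[np.float64(0.08), np.float64(0.01), 0], 0.63, -0.6], [[np.float64(0.08), np.float64(0.02), 0], 0.63, -0.6]]
4.95 [[[np.float64(0.08), np.float64(0.02), 0], 0.63, -0.6], [[np.float64(0.08), np.float64(0.03), 0], 0.63, -0.6], [[np.float64(0.08), np.float64(0.03), 0], 0.63, -0.6]]
5.1 [[[np.float64(0.08), np.float64(0.03), 0], 0.63, -0.6], [[np.float64(0.08), np.float64(0.04), 0], 0.63, -0.6], [[np.float64(0.07), np.float64(0.04), 0], 0.63, -0.6]]
5.25 [[[np.float64(0.07), np.float64(0.05), 0], 0.63, -0.6], [[np.float64(0.07), np.float64(0.05), 0], 0.63, -0.6], [[np.float64(0.07), np.float64(0.05), 0], 0.63, -0.6]]
```

Request:
{"op": "move_arm", "data": {
  "commands": [
    [[0.04, -0.08, 0], 0.62, -0.6],
    [[0.04, -0.07, 0], 0.62, -0.6],
    [[0.05, -0.07, 0], 0.62, -0.6]
  ]
}}

```text
t: 6.27
eef_pos: [535.1, -183.2, 317.1]
tcp_rot: [-3.14, 0.0, 0.629]
ft_force: [-2.3, 4.3, 4.1]
opening: 0.201
grip_force: 2.5
```

Request:
{"op": "move_arm", "data": {
  "commands": [
    [[0.05, -0.07, 0], 0.62, -0.6],
    [[0.05, -0.07, 0], 0.62, -0.6],
    [[0.06, -0.06, 0], 0.62, -0.6]
  ]
}}

```text
t: 6.52
eef_pos: [539.8, -189.1, 317.1]
tcp_rot: [-3.14, 0.0, 0.778]
ft_force: [-3.0, 4.3, 3.5]
opening: 0.201
grip_force: 2.8
```

Request:
{"op": "move_arm", "data": {
  "commands": [
    [[0.06, -0.06, 0], 0.62, -0.6],
    [[0.06, -0.06, 0], 0.62, -0.6],
    [[0.07, -0.05, 0], 0.62, -0.6]
  ]
}}

```text
t: 6.77
eef_pos: [545.3, -194.2, 317.1]
tcp_rot: [-3.139, 0.0, 0.927]
ft_force: [-5.3, 4.0, 4.8]
opening: 0.198
grip_force: 3.1
```

Run:
```python
from look import *
s=env.state();print(s["t"],s["eef_pos"],s["tcp_rot"],s["ft_force"],s["moment"],s["tau"].round(2))
c=read_camera("wrist");cv2.imwrite("pics/w3.png",c["image"][:,:,::-1])
print(blobs(c,(0,0,640,400)))
t=read_camera("side");b=blobs(t,(270,140,180,110));print(b["red"])
```

```text
6.7667 [ 545.34071782 -194.19241542  317.08044135] [-3.13937852e+00  5.11715602e-05  9.26643592e-01] [-5.34671261  3.96018622  4.83507289] [ 0.56679576  1.0145191  -0.0041171 ] [ -1.04 -56.91 -22.8   -0.18  -1.66   0.93]
{'red': [(400, [312.6, 306.26])], 'yel': [], 'blu': [(444, [137.72, 34.86])]}
[(9, [329.11, 186.11]), (54, [367.06, 224.13])]
```

View pics/w3.png

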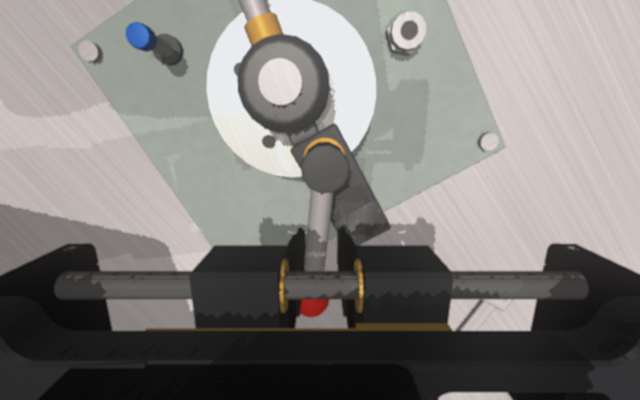

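Request:
{"op": "move_arm", "data": {
  "commands": [
    [[0.07, -0.05, 0.01], 0.62, -0.6],
    [[0.07, -0.05, 0], 0.62, -0.6]
  ]
}}

```text
t: 7.03
eef_pos: [549.4, -197.1, 317.2]
tcp_rot: [-3.139, -0.0, 1.025]
ft_force: [-5.4, 4.3, 4.4]
opening: 0.198
grip_force: 3.3
```

Request:
{"op": "move_arm", "data": {
  "commands": [
    [[0.07, -0.04, 0.01], 0.62, -0.6],
    [[0.08, -0.04, 0], 0.62, -0.6]
  ]
}}

```text
t: 7.2
eef_pos: [553.9, -199.6, 317.5]
tcp_rot: [-3.139, -0.0, 1.125]
ft_force: [-6.7, 3.0, 4.3]
opening: 0.203
grip_force: 3.5
```

Request:
{"op": "move_arm", "data": {
  "commands": [
    [[0.08, -0.04, 0.01], 0.62, -0.6],
    [[0.08, -0.03, 0], 0.62, -0.6]
  ]
}}

```text
t: 7.37
eef_pos: [558.7, -201.8, 317.9]
tcp_rot: [-3.139, -0.0, 1.224]
ft_force: [-6.8, 2.2, 6.1]
opening: 0.2
grip_force: 3.7
```

Request:
{"op": "move_arm", "data": {
  "commands": [
    [[0.08, -0.03, 0.01], 0.62, -0.6],
    [[0.08, -0.02, 0], 0.62, -0.6]
  ]
}}

```text
t: 7.53
eef_pos: [563.4, -203.4, 318.2]
tcp_rot: [-3.139, -0.0, 1.323]
ft_force: [-7.8, 1.1, 5.7]
opening: 0.2
grip_force: 3.9
```

Request:
{"op": "move_arm", "data": {
  "commands": [
    [[0.08, -0.02, 0.01], 0.62, -0.6],
    [[0.08, -0.02, 0], 0.62, -0.6]
  ]
}}

```text
t: 7.7
eef_pos: [568.2, -204.6, 318.5]
tcp_rot: [-3.139, -0.001, 1.422]
ft_force: [-7.3, 2.7, 5.8]
opening: 0.197
grip_force: 4.0
```

Request:
{"op": "move_arm", "data": {
  "commands": [
    [[0.08, -0.01, 0.01], 0.62, -0.6],
    [[0.08, -0.01, 0], 0.62, -0.6]
  ]
}}

```text
t: 7.87
eef_pos: [573.0, -205.2, 318.8]
tcp_rot: [-3.139, -0.001, 1.522]
ft_force: [-7.8, 2.2, 5.2]
opening: 0.201
grip_force: 4.1
```

```bash
python3 -c "
from h import *
s=env.state();print(s['grip_force'],s['ft_force'],s['tcp_rot'])"
```

```text
4.10348117351532 [-7.80692088  2.1635711   5.18980357] [-3.13863192e+00 -7.88545976e-04  1.52153832e+00]
```

Request:
{"op": "move_arm", "data": {
  "commands": [
    [[0.08, 0, 0.01], 0.62, -0.6]
  ]
}}

```text
t: 7.95
eef_pos: [575.3, -205.2, 319.0]
tcp_rot: [-3.139, -0.001, 1.571]
ft_force: [-8.6, 1.1, 3.9]
opening: 0.197
grip_force: 4.1
```

```bash
python3 -c "
from h import *
s=env.state();print(s['grip_force'],s['ft_force'],s['tcp_rot'])"
```

```text
4.146608859300613 [-8.62208698  1.11420604  3.87024121] [-3.13855834e+00 -9.08151452e-04  1.57113198e+00]
```

Run:
```python
from look import *
c=read_camera("wrist");cv2.imwrite("pics/w4.png",c["image"][:,:,::-1])
print(blobs(c,(0,0,640,400)))
t=read_camera("side");print(blobs(t,(270,140,180,110))["red"])
a=cv2.imread("pics/w3.png")[100:330,220:420];b=cv2.imread("pics/w4.png")[100:330,220:420]
cv2.imwrite("pics/w34.png",cv2.resize(cv2.hconcat([a,b]),None,fx=2,fy=2,interpolation=cv2.INTER_CUBIC))
```

```text
{'red': [(400, [312.22, 306.35])], 'yel': [], 'blu': []}
[(8, [328.88, 186.25]), (43, [383.88, 218.12])]
```

View pics/w34.png

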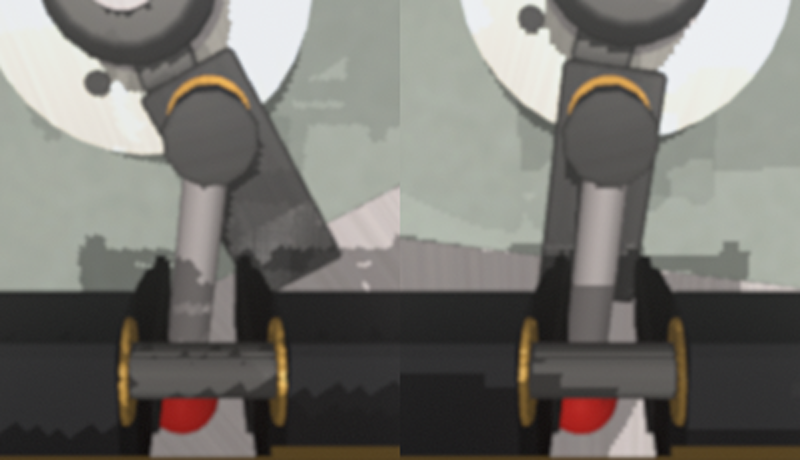

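Request:
{"op": "move_arm", "data": {
  "commands": [
    [[0.08, 0.0, 0.01], 0.62, -0.6]
  ]
}}

```text
t: 8.13
eef_pos: [577.5, -205.2, 319.2]
tcp_rot: [-3.138, -0.001, 1.618]
ft_force: [-7.8, 0.8, 3.1]
opening: 0.205
grip_force: 4.2
```

```bash
python3 -c "
from h import *
s=env.state();print(s['grip_force'],s['ft_force'],s['moment'],s['tcp_rot'])"
```

```text
4.1797685623168945 [-7.75535317  0.76951139  3.14651976] [ 0.05054728  1.52723707 -0.02774494] [-3.13842795e+00 -1.06263717e-03  1.61779179e+00]
```

Request:
{"op": "move_arm", "data": {
  "commands": [
    [[-0.1, 0, 0], 0, 0],
    [[0, 0, 0.3], 0, 0],
    [[0, 0, 0.6], 0, 0],
    [[0, 0, 0.6], 0, 0],
    [[0.13, 0.77, 0.1], -0.51, 0],
    [[0.13, 0.77, 0.1], -0.51, 0],
    [[0.15, 0.77, 0], -0.51, 0],
    [[0.15, 0.77, 0], -0.51, 0],
    [[0.15, 0.77, 0], -0.51, 0],
    [[0.15, 0.77, 0], -0.51, 0],
    [[0.15, 0.77, 0], -0.51, 0],
    [[0.15, 0.77, 0], -0.51, 0],
    [[0, 0, 0], 0, 0],
    [[0, 0, 0], 0, 0]
  ]
}}

```text
t: 9.3
eef_pos: [610.4, -19.6, 370.9]
tcp_rot: [3.141, -0.0, 1.294]
ft_force: [1.0, -0.4, -0.2]
opening: 0.504
grip_force: 0.0
```

Run:
```python
from look import *
s=env.state();print(s["t"],s["eef_pos"],s["tcp_rot"],s["ft_force"],s["moment"],s["opening"])
c=read_camera("wrist");cv2.imwrite("pics/w5.png",c["image"][:,:,::-1])
R,t=P(c);print("cam",-R.T@t)
b=blobs(c,(0,0,640,400));print(b)
for k,z in(("red",95),("yel",58),("blu",58)): print(k,[onz(c,x[1],z) for x in b[k]])
t=read_camera("top");b=blobs(t,(270,140,180,110));print(b["red"]);print([onz(t,x[1],146) for x in b["red"]])
```

```text
9.3 [610.35609759 -19.63080791 370.91240214] [ 3.14052326e+00 -8.71732893e-05  1.29376775e+00] [ 1.00976805 -0.37886132 -0.17866386] [-0.1041896   0.05646433  0.00143549] 0.5041677062743799
cam [630.10831688  48.89329868 351.26610825]
{'red': [(199, [318.46, 195.85])], 'yel': [(206, [404.76, 171.15])], 'blu': [(188, [231.76, 209.37])]}
red [array([611.5,  -9.1,  95. ])]
yel [array([697.1, -16.7,  58. ])]
blu [array([520.5,  -6.9,  58. ])]
[(30, [392.83, 202.03])]
[array([ 569.2, -233.4,  146. ])]
```

View pics/w5.png

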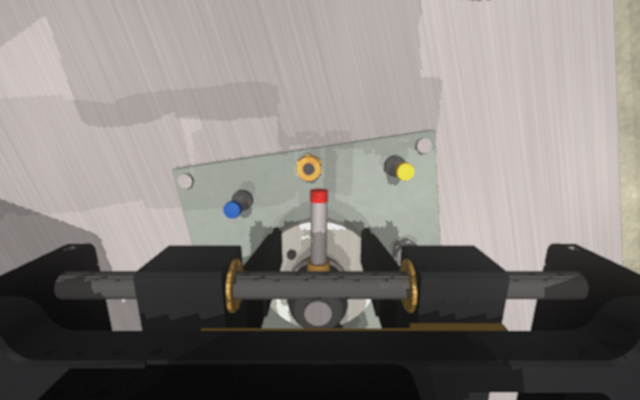

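Request:
{"op": "move_arm", "data": {
  "commands": [
    [[0, 0, -0.77], 0, 0],
    [[0, 0, -0.77], 0, 0],
    [[0, 0, -0.77], 0, 0],
    [[0, 0, -0.77], 0, 0],
    [[0, 0, 0], 0, -0.55],
    [[0, 0, 0], 0, -0.55],
    [[0, 0, 0], 0, -0.55],
    [[0, 0, 0], 0, -0.55],
    [[0, 0, 0], 0, -0.55],
    [[0, 0, 0], 0, -0.55]
  ]
}}

```text
t: 10.23
eef_pos: [610.3, -20.6, 278.9]
tcp_rot: [3.14, -0.0, 1.292]
ft_force: [-0.2, -0.1, -0.3]
opening: 0.229
grip_force: 0.0
```

Request:
{"op": "move_arm", "data": {
  "commands": [
    [[0.08, 0, 0], 0, -0.55],
    [[0.06, 0, 0], 0, -0.55],
    [[0, 0, 0], 0, -0.55]
  ]
}}

```text
t: 10.48
eef_pos: [613.9, -20.3, 278.1]
tcp_rot: [-3.139, 0.001, 1.293]
ft_force: [-6.3, 0.2, 4.3]
opening: 0.225
grip_force: 3.0
```

Run:
```python
from look import *
s=env.state();print(s["t"],s["eef_pos"],s["tcp_rot"],s["ft_force"],s["moment"],s["opening"],s["grip_force"])
c=read_camera("wrist");b=blobs(c,(0,0,640,400));print(b)
for k,z in(("red",95),("yel",58),("blu",58)): print(k,[onz(c,x[1],z) for x in b[k]])
```

```text
10.4833 [613.92866407 -20.31323705 278.08380995] [-3.13851819e+00  5.12903300e-04  1.29262160e+00] [-6.25580637  0.1842102   4.31920794] [ 0.01490523  1.25473956 -0.08742182] 0.22490597653829317 2.984149530529976
{'red': [(586, [315.27, 233.64])], 'yel': [(374, [438.16, 191.18])], 'blu': [(396, [190.99, 244.89])]}
red [array([613.1,  -9.7,  95. ])]
yel [array([697.5, -16.2,  58. ])]
blu [array([520.4,  -6.7,  58. ])]
```

Request:
{"op": "move_arm", "data": {
  "commands": [
    [[-0.14, 0, 0], 0, -0.55],
    [[0, 0, 0], 0, 0],
    [[0, 0, 0], 0, 0],
    [[0, 0, 0], 0, 0],
    [[0, 0, 0.77], 0, 0],
    [[0, 0, 0.77], 0, 0],
    [[0, 0, 0.77], 0, 0],
    [[0, 0, 0.77], 0, 0],
    [[-0.15, -0.77, 0], 0.34, 0],
    [[-0.15, -0.77, 0], 0.34, 0],
    [[-0.15, -0.77, 0], 0.34, 0],
    [[-0.15, -0.77, 0], 0.34, 0],
    [[-0.15, -0.77, 0], 0.34, 0],
    [[-0.15, -0.77, 0], 0.34, 0],
    [[-0.15, -0.77, 0], 0.34, 0],
    [[-0.15, -0.77, 0], 0.34, 0],
    [[0, 0, 0], 0, 0]
  ]
}}

```text
t: 11.95
eef_pos: [573.7, -208.6, 370.2]
tcp_rot: [3.141, 0.001, 1.509]
ft_force: [-0.2, 0.3, -0.1]
opening: 0.501
grip_force: 0.0
```

Run:
```python
from look import *
s=env.state();print(s["t"],s["eef_pos"],s["tcp_rot"],s["ft_force"],s["opening"])
c=read_camera("wrist");b=blobs(c,(0,0,640,400));print(b)
print([onz(c,x[1],146) for x in b["red"]]); print([onz(c,x[1],95) for x in b["red"]])
```

```text
11.95 [ 573.74470624 -208.63786349  370.21792456] [3.14105773e+00 8.45867457e-04 1.50888947e+00] [-0.16705442  0.32400125 -0.07942158] 0.5009639708141238
{'red': [(490, [320.66, 257.24])], 'yel': [], 'blu': []}
[array([ 572.2, -232.7,  146. ])]
[array([ 570.7, -256.4,   95. ])]
```

Request:
{"op": "move_arm", "data": {
  "commands": [
    [[0, 0.1, -0.55], 0, 0],
    [[0, 0, -0.55], 0, 0],
    [[0, 0, -0.56], 0, 0],
    [[0, 0, 0], 0, -0.6],
    [[0, 0, 0], 0, -0.6],
    [[0, 0, 0], 0, -0.6],
    [[0, 0, 0], 0, -0.6],
    [[0, 0, 0], 0, -0.6],
    [[0, 0, 0], 0, -0.6]
  ]
}}

```text
t: 12.75
eef_pos: [574.3, -202.3, 321.2]
tcp_rot: [3.14, 0.0, 1.51]
ft_force: [0.2, -0.0, 0.3]
opening: 0.207
grip_force: 0.0
```

Request:
{"op": "move_arm", "data": {
  "commands": [
    [[0.08, 0, 0], 0.62, -0.6],
    [[0.08, 0, 0], 0.62, -0.6],
    [[0.08, 0.01, 0], 0.62, -0.6]
  ]
}}

```text
t: 13.0
eef_pos: [580.8, -202.0, 320.8]
tcp_rot: [-3.139, -0.001, 1.661]
ft_force: [-9.5, -1.8, 6.1]
opening: 0.201
grip_force: 4.7
```

```bash
python3 -c "
from h import *
s=env.state();print(s['grip_force'],s['ft_force'],s['moment'],s['tcp_rot'])"
```

```text
4.701299071311951 [-9.48032569 -1.76689569  6.14847021] [-0.27602467  1.79773626  0.026239  ] [-3.13870277e+00 -7.45542147e-04  1.66122305e+00]
```

Request:
{"op": "move_arm", "data": {
  "commands": [
    [[0.08, 0.01, 0.01], 0.62, -0.6],
    [[0.08, 0.01, 0], 0.62, -0.6]
  ]
}}

```text
t: 13.17
eef_pos: [585.4, -201.5, 321.1]
tcp_rot: [-3.139, -0.001, 1.76]
ft_force: [-9.2, -0.6, 5.7]
opening: 0.199
grip_force: 4.9
```

```bash
python3 -c "
from h import *
s=env.state();print(s['grip_force'],s['ft_force'],s['moment'],s['tcp_rot'])"
```

```text
4.873090535402298 [-9.1753667  -0.58997571  5.73959206] [-0.32152946  1.8608867  -0.11677789] [-3.13854084e+00 -9.43686050e-04  1.76044436e+00]
```

Request:
{"op": "move_arm", "data": {
  "commands": [
    [[0.08, 0.02, 0.01], 0.62, -0.6]
  ]
}}

```text
t: 13.25
eef_pos: [587.8, -201.0, 321.4]
tcp_rot: [-3.139, -0.001, 1.81]
ft_force: [-9.8, -1.5, 4.5]
opening: 0.203
grip_force: 4.9
```

```bash
python3 -c "
from h import *
s=env.state();print(s['grip_force'],s['ft_force'],s['moment'],s['tcp_rot'])"
```

```text
4.928539842367172 [-9.81950364 -1.47861322  4.51367492] [-0.47340746  1.83226143 -0.11121419] [-3.13853580e+00 -1.04273218e-03  1.80996641e+00]
```

Request:
{"op": "move_arm", "data": {
  "commands": [
    [[0.08, 0.02, 0.01], 0.62, -0.6]
  ]
}}

```text
t: 13.33
eef_pos: [590.2, -200.4, 321.6]
tcp_rot: [-3.138, -0.001, 1.859]
ft_force: [-9.2, -2.1, 3.6]
opening: 0.204
grip_force: 5.0
```

```bash
python3 -c "
from look import *
s=env.state();print(s['grip_force'],s['ft_force'],s['moment'],s['tcp_rot'])
t=read_camera('side');print(blobs(t,(270,140,180,110))['red'])
c=read_camera('wrist');b=blobs(c,(0,0,640,400));print(b['red']);print([onz(c,x[1],146) for x in b['red']])"
```

```text
4.962988346815109 [-9.21703318 -2.10731141  3.60187258] [-0.451751    1.77064273 -0.00865583] [-3.13837470e+00 -1.28694500e-03  1.85948927e+00]
[(5, [329.8, 185.8]), (40, [389.02, 213.32])]
[(470, [312.36, 307.58])]
[array([ 594.8, -233.9,  146. ])]
```

Request:
{"op": "move_arm", "data": {
  "commands": [
    [[0.08, 0.02, 0.01], 0.62, -0.6],
    [[0.08, 0.03, 0], 0.62, -0.6]
  ]
}}

```text
t: 13.6
eef_pos: [594.9, -199.0, 321.9]
tcp_rot: [-3.138, -0.002, 1.958]
ft_force: [-9.9, -2.9, 4.3]
opening: 0.199
grip_force: 5.2
```

```bash
python3 -c "
from h import *
s=env.state();print(s['grip_force'],s['ft_force'],s['tcp_rot'])"
```

```text
5.150478333234787 [-9.93524742 -2.91808082  4.33947109] [-3.13833397e+00 -1.71778623e-03  1.95833951e+00]
```

Request:
{"op": "move_arm", "data": {
  "commands": [
    [[0.08, 0.03, 0.01], 0.62, -0.6]
  ]
}}

```text
t: 13.68
eef_pos: [597.3, -198.0, 322.2]
tcp_rot: [-3.138, -0.002, 2.008]
ft_force: [-10.2, -1.8, 4.0]
opening: 0.2
grip_force: 5.1
```

```bash
python3 -c "
from look import *
s=env.state();print(s['eef_pos'],s['grip_force'],s['ft_force'],s['tcp_rot'])"
```

```text
[ 597.30163256 -198.03035718  322.15693482] 5.112464278936386 [-10.15504777  -1.77909111   4.01647426] [-3.13839149e+00 -1.94335953e-03  2.00820025e+00]
```

Request:
{"op": "move_arm", "data": {
  "commands": [
    [[-0.1, -0.03, 0], 0, 0],
    [[0, 0, 0.3], 0, 0],
    [[0, 0, 0.6], 0, 0],
    [[0, 0, 0.73], 0, 0],
    [[0.05, 0.6, 0], -0.9, 0],
    [[0.05, 0.6, 0], -0.9, 0],
    [[0.05, 0.6, 0], -0.9, 0],
    [[0.05, 0.6, 0], -0.9, 0],
    [[0.05, 0.6, 0], -0.9, 0],
    [[0.05, 0.6, 0], -0.9, 0],
    [[0.05, 0.6, 0], -0.9, 0],
    [[0.05, 0.6, 0], -0.9, 0],
    [[0.05, 0.6, 0], -0.9, 0],
    [[0.05, 0.57, 0], -0.9, 0],
    [[0, 0, 0], 0, 0]
  ]
}}

```text
t: 14.93
eef_pos: [610.4, -17.2, 371.9]
tcp_rot: [3.14, -0.001, 1.283]
ft_force: [-0.1, -0.1, -0.2]
opening: 0.501
grip_force: 0.0
```

Run:
```python
from look import *
s=env.state();print(s["t"],s["eef_pos"],s["tcp_rot"],s["ft_force"],s["opening"])
c=read_camera("wrist")
b=blobs(c,(0,0,640,400))
for k,z in(("red",95),("yel",58)): print(k,[onz(c,x[1],z) for x in b[k]])
t=read_camera("top");b=blobs(t,(270,140,180,110));print(b["red"]);print([onz(t,x[1],147) for x in b["red"]])
```

```text
14.9333 [610.36809685 -17.21428201 371.90934844] [ 3.14022240e+00 -8.22219069e-04  1.28296374e+00] [-0.09726707 -0.10907173 -0.24915374] 0.5011413374614693
red [array([613.2,  -9.5,  95. ])]
yel [array([696.9, -16.6,  58. ])]
[(29, [391.69, 192.14])]
[array([ 601.4, -228.7,  147. ])]
```

Request:
{"op": "move_arm", "data": {
  "commands": [
    [[0.03, -0.1, -0.78], 0, 0],
    [[0, 0, -0.78], 0, 0],
    [[0, 0, -0.78], 0, 0],
    [[0, 0, -0.78], 0, 0],
    [[0, 0, 0], 0, -0.55],
    [[0, 0, 0], 0, -0.55],
    [[0, 0, 0], 0, -0.55],
    [[0, 0, 0], 0, -0.55],
    [[0, 0, 0], 0, -0.55],
    [[0, 0, 0], 0, -0.55]
  ]
}}

```text
t: 15.87
eef_pos: [611.3, -22.7, 278.4]
tcp_rot: [3.14, -0.0, 1.286]
ft_force: [0.3, 0.5, -0.1]
opening: 0.23
grip_force: 0.0
```

Request:
{"op": "move_arm", "data": {
  "commands": [
    [[0.08, 0, 0], 0, -0.55],
    [[0.06, 0, 0], 0, -0.55],
    [[0, 0, 0], 0, -0.55]
  ]
}}

```text
t: 16.12
eef_pos: [615.6, -22.6, 277.5]
tcp_rot: [3.142, -0.0, 1.286]
ft_force: [-1.9, 0.4, 0.8]
opening: 0.225
grip_force: 0.8
```

```bash
python3 -c "
from arc import *
a=np.radians(68.5)
for r in rows(a,a-.5,10,87.5): print(list(map(float,r[0])),r[1])"
```

```text
[0.13, -0.06, 0.0] -0.62
[0.13, -0.06, 0.0] -0.62
[0.13, -0.07, 0.0] -0.62
[0.12, -0.08, 0.0] -0.62
[0.12, -0.08, 0.0] -0.62
[0.12, -0.09, 0.0] -0.62
[0.11, -0.09, 0.0] -0.62
[0.11, -0.1, 0.0] -0.62
[0.1, -0.1, 0.0] -0.62
[0.1, -0.11, 0.0] -0.62
```

Request:
{"op": "move_arm", "data": {
  "commands": [
    [[0.13, -0.06, 0], -0.62, -0.55],
    [[0.13, -0.06, 0], -0.62, -0.55],
    [[0.13, -0.07, 0], -0.62, -0.55]
  ]
}}

```text
t: 16.37
eef_pos: [627.0, -28.1, 277.3]
tcp_rot: [-3.141, 0.0, 1.135]
ft_force: [-3.8, 1.8, 2.5]
opening: 0.224
grip_force: 2.1
```

Request:
{"op": "move_arm", "data": {
  "commands": [
    [[0.12, -0.08, 0], -0.62, -0.55],
    [[0.12, -0.08, 0], -0.62, -0.55],
    [[0.12, -0.09, 0], -0.62, -0.55],
    [[0.11, -0.09, 0], -0.62, -0.55],
    [[0.11, -0.1, 0], -0.62, -0.55],
    [[0.1, -0.1, 0], -0.62, -0.55],
    [[0.1, -0.11, 0], -0.62, -0.55],
    [[0, 0, 0], 0, -0.55]
  ]
}}

```text
t: 17.03
eef_pos: [650.9, -48.1, 277.3]
tcp_rot: [3.141, -0.001, 0.788]
ft_force: [0.6, 0.2, 0.1]
opening: 0.225
grip_force: 0.0
```

Run:
```python
from look import *
s=env.state();print(s["t"],s["eef_pos"],s["tcp_rot"],s["ft_force"],s["opening"])
c=read_camera("wrist");cv2.imwrite("pics/w6.png",c["image"][:,:,::-1])
b=blobs(c,(0,0,640,400));print(b)
for k,z in(("red",95),("yel",58)): print(k,[onz(c,x[1],z) for x in b[k]])
```

```text
17.0333 [650.9390963  -48.06946077 277.25836953] [ 3.14094796e+00 -5.17110799e-04  7.87595025e-01] [0.61071169 0.2072155  0.09278546] 0.224885078413285
{'red': [(567, [318.23, 231.58])], 'yel': [(444, [337.56, 148.98])], 'blu': [(335, [160.56, 308.39])]}
red [array([658.4, -38.8,  95. ])]
yel [array([698.1, -16.6,  58. ])]
```

View pics/w6.png

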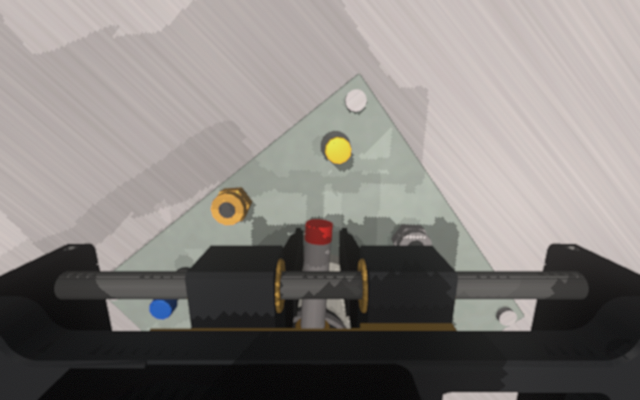

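Request:
{"op": "move_arm", "data": {
  "commands": [
    [[0.04, -0.05, 0], -0.23, -0.55],
    [[0.04, -0.05, 0], -0.23, -0.55],
    [[0.03, -0.04, 0], -0.23, -0.55],
    [[0.03, -0.03, 0], -0.23, -0.55],
    [[0, 0, 0], 0, -0.55],
    [[0, 0, 0], 0, -0.55]
  ]
}}

```text
t: 17.58
eef_pos: [654.7, -53.0, 277.2]
tcp_rot: [3.141, 0.0, 0.717]
ft_force: [-2.2, 1.5, -1.4]
opening: 0.227
grip_force: 1.0
```

Run:
```python
from look import *
s=env.state();print(s["t"],s["eef_pos"],s["tcp_rot"],s["ft_force"],s["opening"])
c=read_camera("wrist")
b=blobs(c,(0,0,640,400));print(b)
ax=np.array([583.3,-104,0])
for k,z in(("red",95),("yel",58)):
  for x in b[k]: p=onz(c,x[1],z); d=p-ax; print(k,p,np.degrees(np.arctan2(d[1],d[0])),np.hypot(d[0],d[1]))
```

```text
17.5833 [654.6813905  -53.00513509 277.18878138] [3.14136972e+00 9.24716742e-05 7.16566347e-01] [-2.17116708  1.49837698 -1.38037413] 0.22679156176524895
{'red': [(565, [316.8, 231.5])], 'yel': [(444, [322.4, 147.29])], 'blu': [(385, [160.64, 316.07])]}
red [662.2 -43.6  95. ] 37.43499469952183 99.36483281322428
yel [698.2 -16.7  58. ] 37.22724714640804 144.30280662551237
```

Request:
{"op": "move_arm", "data": {
  "commands": [
    [[-0.06, 0.08, 0], 0, -0.55],
    [[0, 0, 0], 0, 0],
    [[0, 0, 0], 0, 0],
    [[0, 0, 0], 0, 0],
    [[0, 0, 0], 0, 0],
    [[0, 0, 0.7], 0, 0],
    [[0, 0, 0.8], 0, 0],
    [[0, 0, 0.8], 0, 0],
    [[0, 0, 0.8], 0, 0],
    [[0, 0, 0.6], 0, 0]
  ]
}}

```text
t: 18.47
eef_pos: [652.9, -50.6, 390.4]
tcp_rot: [3.14, -0.001, 0.716]
ft_force: [0.4, 0.9, -0.1]
opening: 0.498
grip_force: 0.0
```

Request:
{"op": "move_arm", "data": {
  "commands": [
    [[-0.12, -0.32, 0], 0.95, 0],
    [[-0.12, -0.32, 0], 0.95, 0],
    [[-0.12, -0.32, 0], 0.95, 0],
    [[-0.12, -0.32, 0], 0.95, 0],
    [[-0.12, -0.32, 0], 0.95, 0],
    [[-0.12, -0.32, 0], 0.95, 0],
    [[-0.12, -0.32, 0], 0.95, 0],
    [[-0.12, -0.32, 0], 0.95, 0],
    [[-0.12, -0.32, 0], 0.95, 0],
    [[-0.12, -0.32, 0], 0.95, 0],
    [[-0.12, -0.32, 0], 0.95, 0],
    [[-0.12, -0.32, 0], 0.95, 0],
    [[-0.12, -0.32, 0], 0.95, 0],
    [[-0.12, -0.32, 0], 0.95, 0],
    [[-0.12, -0.32, 0], 0.95, 0],
    [[-0.12, -0.32, 0], 0.95, 0],
    [[0, 0, 0], 0, 0],
    [[0, 0, 0], 0, 0]
  ]
}}

```text
t: 19.97
eef_pos: [595.2, -204.4, 388.3]
tcp_rot: [3.141, 0.0, 1.929]
ft_force: [-0.2, 0.6, -0.8]
opening: 0.504
grip_force: 0.0
```

Run:
```python
from look import *
s=env.state();print(s["t"],s["eef_pos"],s["tcp_rot"],s["ft_force"],s["opening"])
c=read_camera("wrist");cv2.imwrite("pics/w7.png",c["image"][:,:,::-1])
b=blobs(c,(0,0,640,400));print(b)
R,tt=P(c);print("cam",-R.T@tt,proj(c,(583.3,-104,115)))
ax=np.array([583.3,-104,0])
for k,z in(("red",95),("red",146),("yel",58)):
  for x in b[k]: p=onz(c,x[1],z); d=p-ax; print(k,p,np.degrees(np.arctan2(d[1],d[0])),np.hypot(d[0],d[1]))
t=read_camera("top");b=blobs(t,(270,140,180,110));print(b)
cv2.imwrite("pics/t7.png",t["image"][:,:,::-1])
ax=np.array([580.5,-108.2,0])
for k,z in(("red",95),("yel",58)):
  for x in b[k]: p=onz(t,x[1],z); d=p-ax; print("top",k,p,np.degrees(np.arctan2(d[1],d[0])),np.hypot(d[0],d[1]))
```

```text
19.9667 [ 595.21273188 -204.3630687   388.28092981] [3.14137726e+00 4.52636122e-05 1.92916262e+00] [-0.24378232  0.59412941 -0.8259839 ] 0.5042994394569924
{'red': [(210, [469.79, 52.48]), (420, [320.77, 249.51])], 'yel': [(245, [491.83, 49.43])], 'blu': []}
cam [ 570.35225607 -137.63943131  368.63667595] (np.float64(351.1105934411895), np.float64(88.77826581626579))
red [666.1 -40.5  95. ] 37.48489485289202 104.34601094435767
red [ 611.9 -249.2   95. ] -78.85711014166067 147.98986451781082
red [648.3 -58.6 146. ] 34.9328181329227 79.28530759226453
red [ 604.1 -228.4  146. ] -80.50780512548768 126.12692020342051
yel [697.3 -17.7  58. ] 37.12636046575051 142.98143236098875
{'red': [(13, [334.69, 175.31])], 'yel': [(19, [327.84, 168.84])], 'blu': [(21, [322.0, 219.0])]}
top red [661.8 -43.   95. ] 38.728497901401134 104.21482620049794
top yel [694.5 -18.4  58. ] 38.22818656906273 145.12077728568022
```

View pics/w7.png

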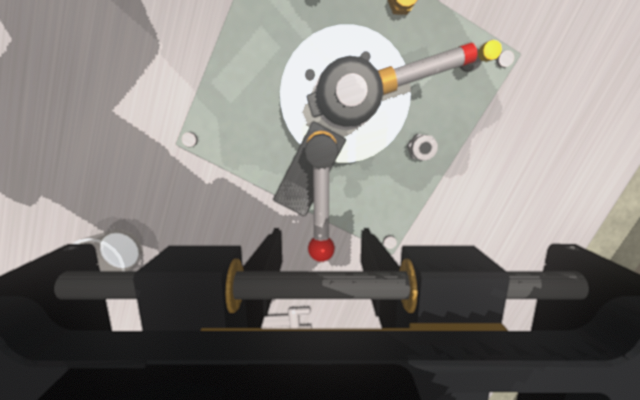

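```bash
python3 -c "
from arc import *
a=np.radians(290)
for i,r in enumerate(rows(a,a-1.68,24,52)): print(i,list(map(float,r[0])),r[1],round(a-.07*(i+1)-np.pi,2))"
```

```text
0 [-0.12, -0.04, 0.0] -0.87 1.85
1 [-0.12, -0.03, 0.0] -0.87 1.78
2 [-0.12, -0.02, 0.0] -0.87 1.71
3 [-0.12, -0.01, 0.0] -0.87 1.64
4 [-0.12, -0.0, 0.0] -0.87 1.57
5 [-0.12, 0.0, 0.0] -0.87 1.5
6 [-0.12, 0.01, 0.0] -0.87 1.43
7 [-0.12, 0.02, 0.0] -0.87 1.36
8 [-0.12, 0.03, 0.0] -0.87 1.29
9 [-0.12, 0.04, 0.0] -0.87 1.22
10 [-0.11, 0.05, 0.0] -0.87 1.15
11 [-0.11, 0.05, 0.0] -0.87 1.08
12 [-0.1, 0.06, 0.0] -0.87 1.01
13 [-0.1, 0.07, 0.0] -0.87 0.94
14 [-0.1, 0.07, 0.0] -0.87 0.87
15 [-0.09, 0.08, 0.0] -0.87 0.8
16 [-0.08, 0.09, 0.0] -0.87 0.73
17 [-0.08, 0.09, 0.0] -0.87 0.66
18 [-0.07, 0.1, 0.0] -0.87 0.59
19 [-0.06, 0.1, 0.0] -0.87 0.52
20 [-0.06, 0.11, 0.0] -0.87 0.45
21 [-0.05, 0.11, 0.0] -0.87 0.38
22 [-0.04, 0.11, 0.0] -0.87 0.31
23 [-0.03, 0.12, 0.0] -0.87 0.24
```

Request:
{"op": "move_arm", "data": {
  "commands": [
    [[0, 0.03, -0.75], 0, 0],
    [[0, 0, -0.75], 0, 0],
    [[0, 0, -0.76], 0, 0],
    [[0, 0, 0], 0, -0.6],
    [[0, 0, 0], 0, -0.6],
    [[0, 0, 0], 0, -0.6],
    [[0, 0, 0], 0, -0.6],
    [[0, 0, 0], 0, -0.6],
    [[0, 0, 0], 0, -0.6]
  ]
}}

```text
t: 20.82
eef_pos: [595.3, -203.2, 321.5]
tcp_rot: [3.14, 0.001, 1.932]
ft_force: [-0.4, -0.3, -0.2]
opening: 0.207
grip_force: 0.0
```

Request:
{"op": "move_arm", "data": {
  "commands": [
    [[-0.12, -0.04, 0], -0.87, -0.6],
    [[-0.12, -0.03, -0.01], -0.87, -0.6],
    [[-0.12, -0.02, -0.01], -0.87, -0.6],
    [[-0.12, -0.01, -0.01], -0.87, -0.6],
    [[-0.12, 0, -0.01], -0.87, -0.6]
  ]
}}

```text
t: 21.23
eef_pos: [578.3, -206.1, 320.4]
tcp_rot: [3.136, 0.001, 1.581]
ft_force: [11.2, 1.6, -1.8]
opening: 0.202
grip_force: 5.3
```

Request:
{"op": "move_arm", "data": {
  "commands": [
    [[-0.12, 0, -0.01], -0.87, -0.6],
    [[-0.12, 0.01, -0.01], -0.87, -0.6],
    [[-0.12, 0.02, -0.01], -0.87, -0.6],
    [[-0.12, 0.03, -0.01], -0.87, -0.6],
    [[-0.12, 0.04, -0.01], -0.87, -0.6]
  ]
}}

```text
t: 21.65
eef_pos: [560.5, -203.6, 319.3]
tcp_rot: [3.134, 0.0, 1.233]
ft_force: [11.6, -2.6, -0.7]
opening: 0.201
grip_force: 5.9
```

Request:
{"op": "move_arm", "data": {
  "commands": [
    [[-0.11, 0.05, -0.01], -0.87, -0.6],
    [[-0.11, 0.05, -0.01], -0.87, -0.6],
    [[-0.1, 0.06, -0.01], -0.87, -0.6],
    [[-0.1, 0.07, -0.01], -0.87, -0.6],
    [[-0.1, 0.07, -0.01], -0.87, -0.6]
  ]
}}

```text
t: 22.07
eef_pos: [545.0, -195.4, 318.1]
tcp_rot: [3.132, -0.001, 0.885]
ft_force: [10.0, -9.1, 1.9]
opening: 0.201
grip_force: 6.5
```

Request:
{"op": "move_arm", "data": {
  "commands": [
    [[-0.09, 0.08, -0.01], -0.87, -0.6],
    [[-0.08, 0.09, -0.01], -0.87, -0.6],
    [[-0.08, 0.09, -0.01], -0.87, -0.6]
  ]
}}

```text
t: 22.32
eef_pos: [537.4, -188.0, 317.4]
tcp_rot: [3.132, -0.002, 0.676]
ft_force: [6.8, -13.8, 3.7]
opening: 0.202
grip_force: 7.0
```

Request:
{"op": "move_arm", "data": {
  "commands": [
    [[-0.07, 0.1, -0.01], -0.87, -0.6],
    [[-0.06, 0.1, -0.01], -0.87, -0.6],
    [[-0.06, 0.11, -0.01], -0.87, -0.6]
  ]
}}

```text
t: 22.57
eef_pos: [531.4, -179.1, 316.6]
tcp_rot: [3.133, -0.003, 0.468]
ft_force: [1.3, -17.5, 8.5]
opening: 0.204
grip_force: 7.5
```

Request:
{"op": "move_arm", "data": {
  "commands": [
    [[-0.05, 0.11, -0.01], -0.87, -0.6],
    [[-0.03, 0.07, 0], -0.5, -0.6]
  ]
}}

```text
t: 22.73
eef_pos: [528.7, -173.5, 316.3]
tcp_rot: [3.134, -0.003, 0.358]
ft_force: [-1.0, -17.3, 7.7]
opening: 0.198
grip_force: 7.6
```

Request:
{"op": "move_arm", "data": {
  "commands": [
    [[0.02, -0.08, 0], 0, -0.6],
    [[0.02, -0.06, 0], 0, -0.2],
    [[0, 0, 0], 0, 0],
    [[0, 0, 0], 0, 0],
    [[0, 0, 0.3], 0, 0],
    [[0, 0, 0.8], 0, 0],
    [[0, 0, 0.8], 0, 0],
    [[0, 0, 0.8], 0, 0],
    [[0, 0, 0.2], 0, 0],
    [[0, 0, 0], 0, 0]
  ]
}}

```text
t: 23.57
eef_pos: [529.2, -175.7, 403.2]
tcp_rot: [3.139, -0.002, 0.362]
ft_force: [-0.6, -0.5, -0.5]
opening: 0.498
grip_force: 0.0
```

Run:
```python
from look import *
s=env.state();print(s["t"],s["eef_pos"],s["tcp_rot"],s["ft_force"],s["opening"])
c=read_camera("wrist");cv2.imwrite("pics/w8.png",c["image"][:,:,::-1])
b=blobs(c,(0,0,640,400));print(b)
hub=np.array([577.2,-154.4,0]);ax=np.array([583.3,-104,0])
def A(p,o):d=p-o;return np.degrees(np.arctan2(d[1],d[0])).round(2),np.hypot(d[0],d[1]).round(1)
for x in b["red"]: print("as tip",A(onz(c,x[1],95),ax),"as knob",A(onz(c,x[1],142),hub))
for x in b["yel"]: print("yel",A(onz(c,x[1],58),ax))
t=read_camera("top");b=blobs(t,(270,140,180,110));print(b)
ax=np.array([580.5,-108.2,0])
for k,z in(("red",95),("yel",58)):
  for x in b[k]: print("top",k,A(onz(t,x[1],z),ax))
```

```text
23.5667 [ 529.23687611 -175.67781999  403.16527385] [ 3.13911240e+00 -2.41250986e-03  3.61521151e-01] [-0.6078852  -0.52397501 -0.50531865] 0.4983730015337957
{'red': [(69, [226.99, 1.75]), (351, [326.92, 241.68]), (90, [528.9, 309.66])], 'yel': [], 'blu': [(167, [170.14, 145.34])]}
as tip (np.float64(38.3), np.float64(100.7)) as knob (np.float64(51.96), np.float64(120.7))
as tip (np.float64(-134.82), np.float64(132.5)) as knob (np.float64(-152.85), np.float64(78.7))
as tip (np.float64(-105.25), np.float64(341.4)) as knob (np.float64(-106.02), np.float64(242.4))
{'red': [(11, [334.73, 175.27])], 'yel': [(20, [327.95, 168.9])], 'blu': [(21, [322.0, 219.0])]}
top red (np.float64(38.62), np.float64(104.3))
top yel (np.float64(38.15), np.float64(144.7))
```

```bash
python3 -c "
from cell import env
print(env.job_done())"
```

```text
the job is handed in; nothing more can be done
None
```

The job is handed in: the head was freed, turned so its stub points within about 0.5° of the yellow post, and clamped again at about 0.9 N m (roughly 90 N, estimated). My first push on the stub came too early: about 6 N moved it about 1° with light clamping force left. I backed off further until it turned freely, with nose lift an estimated 0.7 mm.

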